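# Take the tall stop out of the jig's T-slot

## Task

The jig no longer needs its tall stop block: slide it along its T-slot to the open end, lift it out there, and stand it upright on its foot in the large empty compartment of the hardware tray. Set it down, do not drop it, and leave the low stop block where it is in the other slot.

Things in the scene. Friction and masses are not known exactly. Their poses are not given: they have to be found in the camera images.
- tall_stop_mid (a point): Tall stop: dark wood block 44 mm along the slot (x), 32 wide (y), 50 high, 7 mm nut on top, rigid on a steel T-foot: neck 30x12, foot plate 50x32x6 mm. 0.16 kg. Point: centre of the block, 42 mm above the foot's underside, 25 below the block's top. Starts in either slot, block 3 mm above the jig's top. Slides freely; the slot's lips stop it lifting except at the open end.
- low_stop_mid (a point): Low stop: same material, foot and plan size as the tall stop, but its block is only 22 mm high; it stands in the jig's other slot. Point: centre of its wooden block, 28 mm above the foot's underside. It stays where it is.
- slot_exit (a point): On top of the jig, a fixed plywood board 30 mm thick, midway between its two T-slots (at y = +55 and -55 mm) and level with their open ends. x: along the slots towards the open ends; z up. Slot: floor 14 mm down, 40 mm wide, 18 mm gap between lips. Lips end at x = -55 mm; a stop centred at x = -20 to +25 mm lifts straight out. Red-handled clamps 50 mm high are fixed at y below -130 mm.
- tray_in (a point): Centre of the floor (4 mm above the bench) of the large empty compartment of the shallow wooden hardware tray, fixed to the bench. The compartment is 151 mm (x) by 144 mm (y) inside; its walls are 3 mm thick and rise 18 mm above this floor. The narrow compartment on its +x side holds small hardware.

How it is judged:
By the outcome, as a careful person would: the job done as asked, in the order asked, and still so for the second after the job is handed in, with the robot touching nothing.
It also fails if it takes over 48 s, if anything falls off the work surface, if the arm or the gripper's body presses on something with over 40 N, if the wrist force passes 120 N, or if a joint passes its speed limit or range.

## Robot

A 7-joint arm with a two-finger parallel gripper is mounted at the origin on the work surface. World frame = base frame: x ahead of the robot, y to its left, z up, the work surface at z = 0. Lengths are in m, angles in rad, forces in N, time in s.
With the tool pointing down it reaches from about 0.425 to 0.925 m from the base axis. Payload 6.8 kg.
Tool frame: the origin (TCP) lies midway between the tips of the shut fingers; the grasp point (between the pads) lies 19 mm behind it; z points along the fingers, y is the line along which they close (so a half turn about z gives the same grasp; the last joint's range is limited). The gripper opens to 85 mm and grips with 20 to 120 N. Pads are 22 mm wide; open, the fingers measure 114 mm over their backs; the gripper's body (76 mm by 85 mm) begins 54 mm behind the grasp point. The pads swing forward as they close: fully open they stand 13 mm farther back than shut.
Start: joints at [-1.23, 0.477, 0.022, 1.555, -0.011, 1.109, -0.083], TCP at [0.293, 0.608, 0.202] pointing down, gripper open.
Joint ranges: [-2.96, 2.96], [-0.34, 2.1], [-1.41, 1.46], [0.24, 2.44], [-1.37, 4.51], [0.17, 1.92], [-2.96, 2.96]. Speed limits (rad/s): [2.39, 2.39, 3.14, 3.14, 3.14, 3.14, 3.14].

## Interface

Orientations are given as a unit quaternion [w, x, y, z].
In Python, from station import bot, imaging gives the robot as it stands.
- The arm moves only by the tool move_arm, never from a script. Its argument "commands" is a list that holds one entry, the list of rows, each a list of 7 numbers: the shift along the tool's x, y, z in m, then the turn, a rotation vector about the tool's x, y, z in degrees, then the finger opening in m, from 0 to 0.0854. In form: [[[x, y, z, rx, ry, rz, grip], ...]]. A call has 1 to 20 rows; each row shifts and turns the commanded pose from where the row before left it, along the tool's axes as they then stand; what a row does not reach is not made up. A row lasts 1/8 s, in which the tool goes at most 62.5 mm and 10.7 degrees, less where a joint would pass 70% of its speed; a pose out of reach is approached as far as the arm can. A call is refused whole if a number of a shift passes 0.0625 or a number of a turn 10.7, either way. A call with a gripper value outside its range is refused whole. The fingers move at their own pace and stop on an object; "squeeze" is the grip in N (left out, the last holds). Time passes only in rows, so rows that do not move let the fingers close. It gives the time, the measured TCP pose, the force, the opening and the grip force at its end, in the units of the state.
- bot.get_obs(): the state, without advancing time (a new reading comes with each control period).
- imaging.read_camera(name): name is "side" or "top"; returns the picture (400x640x3 uint8, red, green, blue); there is no depth.
- imaging.calibration(name): a dict with "intrinsics" (3x3 intrinsics, pixels), "extrinsics" (4x4, takes a point from camera to world coordinates). Camera axes: x right, y down, z forward; pixel columns grow to the right and rows downward; lengths in m; the calibration is good to about 2 mm. A picture is of the moment at which its call begins. calibration takes no time and is no camera call.
- bot.hand_in(): hands the job in; it is judged then, once.
The state is a dict: "t": time; "q": joint angles; "joint_vel": joint speeds; "joint_torque": joint torques, N m; "eef_pos": TCP position; "tool_rot": TCP orientation; "contact_force": force on the tool from outside, world axes, zero at the start; "torque": the same for the moment, N m; "gripper_width": opening from 0.0 (shut) to 1.0 (fully open); "grasp_force": force on a finger pad.
Only numpy, scipy, OpenCV 4.12 (cv2) and the standard library are available. Lean on these libraries where they do the work, as an engineer would, in place of code of your own. Each camera call takes 0.05 s, during which the arm holds its last target. There are 200 camera calls.

## Working session

There is one attempt and no reset: what is moved stays moved. The work goes in short steps, Python scripts to look and compute and a tool call to move; the robot and the scene stay as the last step left them, time stands still between calls to the robot, and variables do not carry over. Pictures are saved under pics/ and viewed, at most 10 in all, crops included, and the job is handed in when it is done.

Besides the shell and the picture viewer there is one more tool, called after "Emit:" as name([rows], argument=value, ...), one row to a line, values as JSON. move_arm: Moves the arm, as the interface text tells. Its arguments: {"type":"object","properties":{"commands":{"type":"array","items":{"type":"array","items":{"type":"array","items":{"type":"number"}}}},"squeeze":{"type":"number"}},"required":["commands"]}

```bash
mkdir -p pics
cat > h.py <<'E'
import numpy as np, cv2
from station import bot, imaging
from scipy.spatial.transform import Rotation as R
def cal(n):
    c=imaging.calibration(n); return np.array(c["intrinsics"]),np.array(c["extrinsics"])
def ray(n,u,v):
    K,E=cal(n); d=E[:3,:3]@np.linalg.inv(K)@[u,v,1]; return E[:3,3],d
def onz(n,u,v,z):
    o,d=ray(n,u,v); return o+d*(z-o[2])/d[2]
def proj(n,p):
    K,E=cal(n); q=K@(E[:3,:3].T@(np.asarray(p)-E[:3,3])); return q[:2]/q[2]
E
python3 - <<'E'
from h import *
for n in("side","top"):
    im=imaging.read_camera(n); cv2.imwrite(f"pics/{n}0.png",im[:,:,::-1]); print(n,cal(n)[1].round(3).tolist(),cal(n)[0].round(1).tolist())
o=bot.get_obs(); print(o["t"],o["eef_pos"],o["tool_rot"],R.from_quat(np.roll(o["tool_rot"],-1)).as_matrix().round(3))
E
```

```text
side [[0.849, -0.347, 0.399, 0.218], [-0.528, -0.539, 0.657, -0.54], [-0.013, -0.768, -0.64, 0.636], [0.0, 0.0, 0.0, 1.0]] [[404.5, 0.0, 318.5], [0.0, 404.5, 202.6], [0.0, 0.0, 1.0]]
top [[0.016, -0.998, 0.061, 0.517], [-1.0, -0.017, -0.011, 0.042], [0.012, -0.06, -0.998, 0.827], [0.0, 0.0, 0.0, 1.0]] [[423.1, 0.0, 324.5], [0.0, 423.1, 201.5], [0.0, 0.0, 1.0]]
0.1 [0.2926193  0.60762588 0.20062334] [-1.20437759e-04  2.22509848e-01  9.74930084e-01 -8.27714386e-04] [[-0.901  0.434 -0.001]
 [ 0.434  0.901 -0.002]
 [-0.    -0.002 -1.   ]]
```

View pics/top0.png

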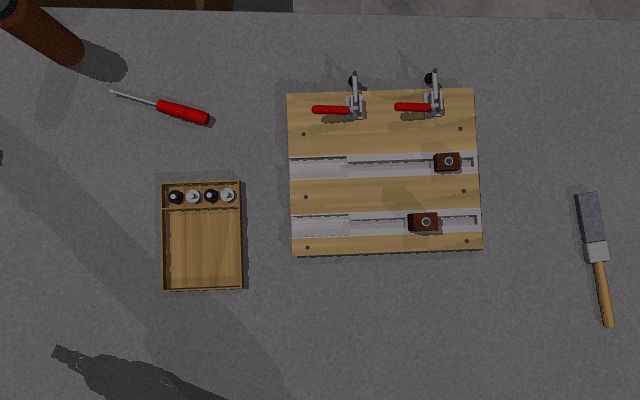

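View pics/side0.png

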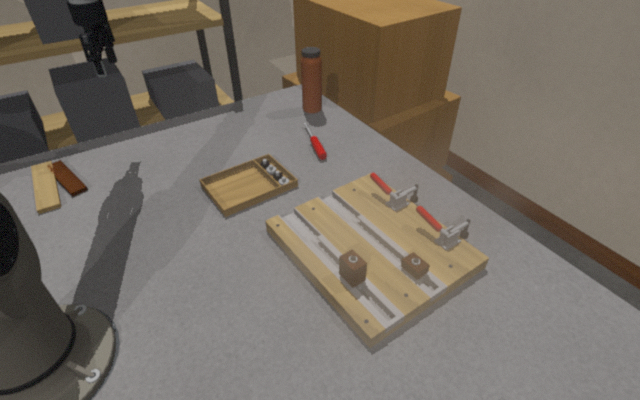

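The top view shows the jig with its open ends on the left (+y world, lips ending near u=348). The block at (425,222) stands in the lower slot and the one at (447,162) in the upper slot, and the tray's empty compartment is around (203,250). In the side view the taller block is at (352,268), the lower one at (415,265).

```bash
cat > meas.py <<'E'
from h import *
def bl(n,im,box):
    hsv=cv2.cvtColor(im,cv2.COLOR_RGB2HSV); u0,u1,v0,v1=box
    r=im.astype(int); m=((r[...,0]-r[...,2]>18)&(r[...,0]<130)&(r[...,0]>45)).astype(np.uint8)
    k=np.zeros_like(m); k[v0:v1,u0:u1]=m[v0:v1,u0:u1]
    k=cv2.morphologyEx(k,cv2.MORPH_OPEN,np.ones((3,3),np.uint8))
    c=max(cv2.findContours(k,cv2.RETR_EXTERNAL,cv2.CHAIN_APPROX_SIMPLE)[0],key=cv2.contourArea)
    return c
E
python3 - <<'E'
from meas import *
im=cv2.imread("pics/top0.png")[:,:,::-1].copy(); s=cv2.imread("pics/side0.png")[:,:,::-1].copy()
for b in((400,445,205,240),(425,470,145,177)):
    c=bl("top",im,b); print(cv2.boundingRect(c),cv2.minAreaRect(c))
# jig outline
hsv=cv2.cvtColor(im,cv2.COLOR_RGB2HSV); m=((hsv[...,1]>70)&(hsv[...,2]>110)&(hsv[...,0]<30)).astype(np.uint8); m[:,:270]=0;m[:80]=0
m=cv2.morphologyEx(m,cv2.MORPH_CLOSE,np.ones((31,31),np.uint8)); 
c=max(cv2.findContours(m,cv2.RETR_EXTERNAL,cv2.CHAIN_APPROX_SIMPLE)[0],key=cv2.contourArea); r=cv2.minAreaRect(c); B=cv2.boxPoints(r); print(B)
for u,v in B: print(onz("top",u,v,.03).round(4))
print("nut tall",onz("top",426,222,.09).round(4),"low",onz("top",449,161,.062).round(4))
print(proj("side",onz("top",426,222,.09)),proj("side",onz("top",449,161,.062)))
for u,v in((163,209),(241,209),(242,290),(164,290)): print("tray",onz("top",u,v,.022).round(4))
a=cv2.resize(im[140:262,280:490],None,fx=3.6,fy=3.6,interpolation=cv2.INTER_CUBIC); cv2.imwrite("pics/a.png",a[:,:,::-1])
E
```

```text
(413, 213, 25, 18) ((425.0, 221.5), (17.0, 24.0), 90.0)
(437, 153, 11, 17) ((442.0, 161.0), (16.0, 10.0), 90.0)
[[285.54062  93.05613]
 [475.91287  85.73411]
 [482.1625  248.22455]
 [291.79025 255.54657]]
[0.7725 0.1111 0.03  ]
[ 0.7943 -0.2551  0.03  ]
[ 0.4826 -0.2653  0.03  ]
[0.4634 0.0927 0.03  ]
nut tall [ 0.5293 -0.144   0.09  ] low [ 0.6419 -0.193   0.062 ]
[352.59967286 256.74885285] [415.73446474 259.2927669 ]
tray [0.5467 0.339  0.022 ]
tray [0.5492 0.1914 0.022 ]
tray [0.397  0.1853 0.022 ]
tray [0.3949 0.3311 0.022 ]
```

View pics/a.png

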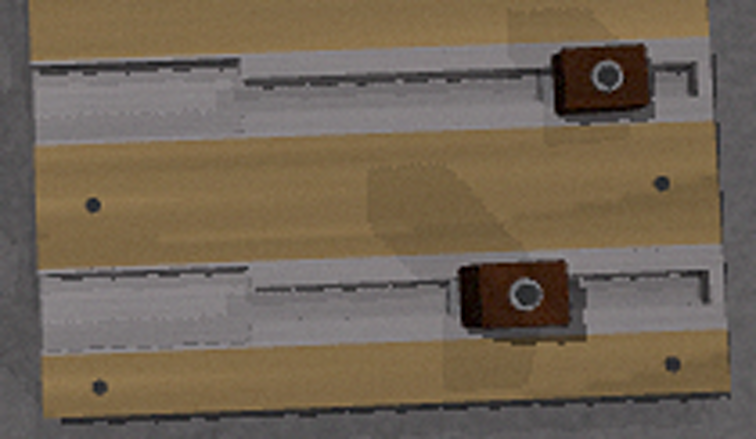

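The crop shows the tall block's nut at crop (526,294), i.e. pixel (426.1,221.7), and the low block's nut at crop (607,76). The lips end at crop u≈245. The bottom board edge and the screws give the slot direction.

Run:
```python
from h import *
f=lambda u,v,z=.03: onz("top",280+u/3.6-.36,140+v/3.6-.36,z)
for a,b in (((661,183),(93,205)),((672,364),(99,387)),((720,332),(43,352)),((722,245),(40,270)),((730,395),(43,417))):
    d=f(*b)-f(*a); print("dir deg",np.degrees(np.arctan2(-d[0],d[1])).round(2), np.linalg.norm(d).round(4))
d=f(38,205)-f(715,183);
print("across",[np.degrees(np.arctan2(*(f(*b)-f(*a))[[1,0]])).round(2) for a,b in(((99,387),(93,205)),((672,364),(661,183)))])
nt=f(526,294,.09); nl=f(607,76,.062); print("nuts",nt.round(4),nl.round(4))
for t in(1.5,2,2.5,3):
    c,s=np.cos(np.radians(t)),np.sin(np.radians(t)); ex=np.array([-s,c,0]); ey=np.array([-c,-s,0])
    e=f(37,205); l=(f(243,75)+f(248,290))/2
    print(t,"slot sep",((nt-nl)@ey).round(4),"nut x:",((nt-e)@ex).round(4),"lip",((l-e)@ex).round(4))
o=bot.get_obs();p=o["eef_pos"];Rm=R.from_quat(np.roll(o["tool_rot"],-1)).as_matrix();print("yaw tool y",np.degrees(np.arctan2(-Rm[0,1],Rm[1,1])))
print("tool shift to nut",Rm.T@(nt-p))
```

```text
dir deg 3.21 0.2996
dir deg 3.19 0.3001
dir deg 2.61 0.3548
dir deg 3.06 0.3588
dir deg 2.72 0.3592
across [np.float64(2.98), np.float64(3.28)]
nuts [ 0.5305 -0.1435  0.09  ] [ 0.6423 -0.1916  0.062 ]
1.5 slot sep 0.1105 nut x: -0.2408 lip -0.1095
2 slot sep 0.1101 nut x: -0.2404 lip -0.1096
2.5 slot sep 0.1096 nut x: -0.2399 lip -0.1097
3 slot sep 0.1092 nut x: -0.2394 lip -0.1098
yaw tool y -25.712998177009915
tool shift to nut [-0.54017197 -0.57338163  0.11165174]
```

Emit:
move_arm([
  [[0, 0, 0, 0, 0, -9.6, 0.0854], [0, 0, 0, 0, 0, -9.6, 0.0854], [0, 0, 0, 0, 0, -9.6, 0.0854], [-0.014, -0.0545, 0, 0, 0, 0, 0.0854], [-0.014, -0.0545, 0, 0, 0, 0, 0.0854], [-0.014, -0.0545, 0, 0, 0, 0, 0.0854], [-0.014, -0.0545, 0, 0, 0, 0, 0.0854], [-0.014, -0.0545, 0, 0, 0, 0, 0.0854], [-0.014, -0.0545, 0, 0, 0, 0, 0.0854], [-0.014, -0.0545, 0, 0, 0, 0, 0.0854], [-0.014, -0.0545, 0, 0, 0, 0, 0.0854], [-0.014, -0.0545, 0, 0, 0, 0, 0.0854], [-0.014, -0.0545, 0, 0, 0, 0, 0.0854], [-0.014, -0.0545, 0, 0, 0, 0, 0.0854], [-0.014, -0.0545, 0, 0, 0, 0, 0.0854], [-0.014, -0.0545, 0, 0, 0, 0, 0.0854], [-0.014, -0.0545, 0, 0, 0, 0, 0.0854], [0, 0, 0, 0, 0, 0, 0.0854]],
], squeeze=40)

```text
t: 2.35
eef_pos: [0.5295, -0.1485, 0.2013]
tool_rot: [-0.0, -0.023, 1.0, -0.001]
contact_force: [0.8, 0.6, -0.7]
gripper_width: 0.996
grasp_force: 0.0
```

```bash
cat > st.py <<'E'
from h import *
import sys
o=bot.get_obs();p=o["eef_pos"];Rm=R.from_quat(np.roll(o["tool_rot"],-1)).as_matrix();print("t",o["t"],"p",p.round(4),"yaw",np.degrees(np.arctan2(-Rm[0,1],Rm[1,1])).round(2),"z",Rm[:,2].round(4),"F",np.round(o["contact_force"],1),"w",o["gripper_width"],o["grasp_force"])
if len(sys.argv)>1: print("shift",(Rm.T@(np.array([float(x) for x in sys.argv[1:4]])-p)).round(4))
E
python3 st.py 0.5305 -0.1435 0.042
```

```text
t 2.35 p [ 0.5295 -0.1485  0.2013] yaw 2.64 z [-1.0e-04 -2.5e-03 -1.0e+00] F [ 0.8  0.6 -0.7] w 0.9958460913688946 0.0
shift [-0.0013  0.0053  0.1593]
```

Emit:
move_arm([
  [[-0.0013, 0.0053, 0.04, 0, 0, -0.4, 0.0854], [0, 0, 0.05, 0, 0, 0, 0.0854], [0, 0, 0.04, 0, 0, 0, 0.0854], [0, 0, 0.02, 0, 0, 0, 0.0854], [0, 0, 0.009, 0, 0, 0, 0.0854], [0, 0, 0, 0, 0, 0, 0.0854]],
])

```text
t: 3.1
eef_pos: [0.5305, -0.1373, 0.0424]
tool_rot: [-0.0, -0.031, 1.0, 0.0]
contact_force: [-0.1, 0.5, 0.1]
gripper_width: 1.0
grasp_force: 0.0
```

```bash
python3 st.py 0.5305 -0.1435 0.042
python3 - <<'E'
from h import *
im=imaging.read_camera("side"); cv2.imwrite("pics/b.png",cv2.resize(im[170:370,250:510],None,fx=2.5,fy=2.5)[:,:,::-1])
im=imaging.read_camera("top"); cv2.imwrite("pics/c.png",cv2.resize(im[130:280,270:490],None,fx=3,fy=3)[:,:,::-1])
E
```

```text
t 3.1 p [ 0.5305 -0.1373  0.0424] yaw 3.52 z [-7.e-04  3.e-04 -1.e+00] F [-0.1  0.5  0.1] w 1.0004785415416948 0.0
shift [ 0.0004 -0.0062  0.0004]
```

View pics/b.png

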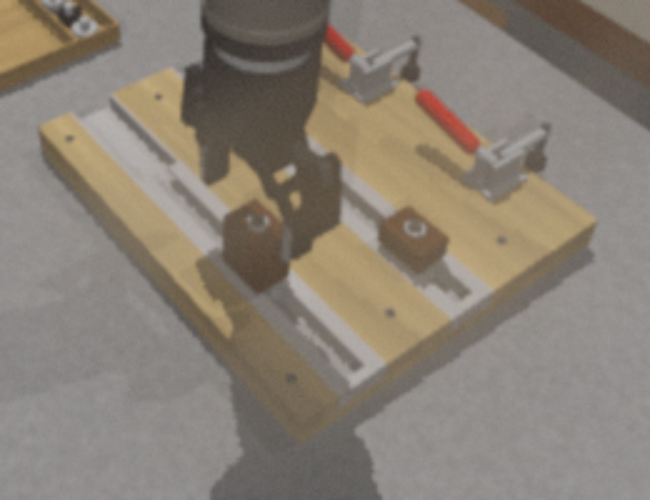

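The side crop shows the tall block at crop (257,245) standing in front of the fingers (tips at about (215,175) and (300,255)) rather than between them. I'll check against projections before closing.

Run:
```python
from h import *
for p in ((.5305,-.1373,.0424),(.5305,-.0943,.055),(.5305,-.180,.055),(.5305,-.1435,.09),(.575,-.14,.055)):
    s=proj("side",p);t=proj("top",p);print(p,"sidecrop",((s-[250,170])*2.5).round(),"topcrop",((t-[270,130])*3).round())
```

```text
(0.5305, -0.1373, 0.0424) sidecrop [250. 253.] topcrop [438. 275.]
(0.5305, -0.0943, 0.055) sidecrop [219. 207.] topcrop [372. 273.]
(0.5305, -0.18, 0.055) sidecrop [285. 280.] topcrop [513. 276.]
(0.5305, -0.1435, 0.09) sidecrop [258. 216.] topcrop [467. 274.]
(0.575, -0.14, 0.055) sidecrop [300. 221.] topcrop [447. 202.]
```

View pics/c.png

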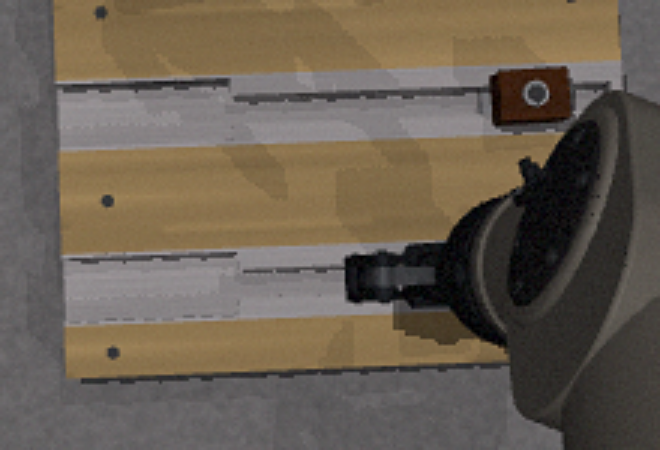

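The top crop shows the left finger at crop (370,277), where predicted, so the lateral position is right. In the side view the fingertips look higher than predicted, so I'll check the tip height against the starting picture.

Run:
```python
from h import *
p=np.array([0.2926,0.6076,0.2006])
print("tcp",proj("side",p),"z+13",proj("side",p+[0,0,.013]),"z+38",proj("side",p+[0,0,.038]))
y=np.array([.434,.901,0])
for s in(-.05,.05): print(s,proj("side",p+y*s+[0,0,.013]))
a=cv2.imread("pics/side0.png")[20:110,50:150]; b=cv2.imread("pics/b.png")
a=cv2.resize(a,None,fx=4,fy=4,interpolation=cv2.INTER_CUBIC); s=cv2.resize(b[120:300,170:350],(400,400),interpolation=cv2.INTER_CUBIC)
a=np.clip(a.astype(float)*1.8,0,255).astype(np.uint8); s=np.clip(s.astype(float)*2,0,255).astype(np.uint8)
o=np.zeros((400,800,3),np.uint8);o[:360,:400]=a;o[:,400:]=s
cv2.imwrite("pics/d.png",o)
```

```text
tcp [113.8666585   84.70978083] z+13 [112.18570381  79.94608671] z+38 [108.87729522  70.57031548]
-0.05 [106.55282668  87.99053789]
0.05 [117.4242197   72.46483257]
```

View pics/d.png

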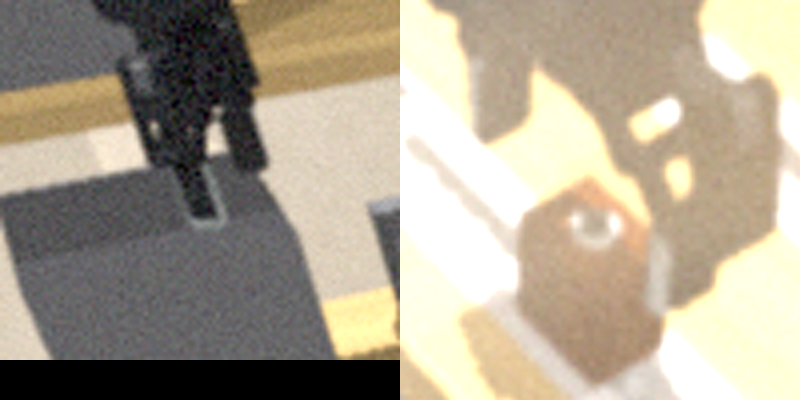

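Both views agree with the fingers straddling the block laterally, and the height cannot go below safe clearance. I'll centre by -6 mm and close gently; the opening (44/85 = 0.52) will tell.

Emit:
move_arm([
  [[0, -0.006, 0, 0, 0, 0.4, 0.0854], [0, 0, 0, 0, 0, 0, 0.06], [0, 0, 0, 0, 0, 0, 0.05], [0, 0, 0, 0, 0, 0, 0.035], [0, 0, 0, 0, 0, 0, 0.03], [0, 0, 0, 0, 0, 0, 0.03]],
], squeeze=30)

```text
t: 3.95
eef_pos: [0.5312, -0.1438, 0.0428]
tool_rot: [0.0, -0.027, 1.0, 0.0]
contact_force: [-1.1, 0.6, 5.1]
gripper_width: 0.508
grasp_force: 30.7
```

```bash
python3 st.py
python3 - <<'E'
from h import *
im=imaging.read_camera("side"); a=cv2.resize(im[200:320,300:460],(800,600),interpolation=cv2.INTER_CUBIC)
cv2.imwrite("pics/e.png",np.clip(a.astype(float)*1.7,0,255).astype(np.uint8)[:,:,::-1])
E
```

```text
t 3.95 p [ 0.5312 -0.1438  0.0428] yaw 3.09 z [ 3.e-04  0.e+00 -1.e+00] F [-1.1  0.6  5.1] w 0.5079726203989363 30.683094263076782
```

View pics/e.png

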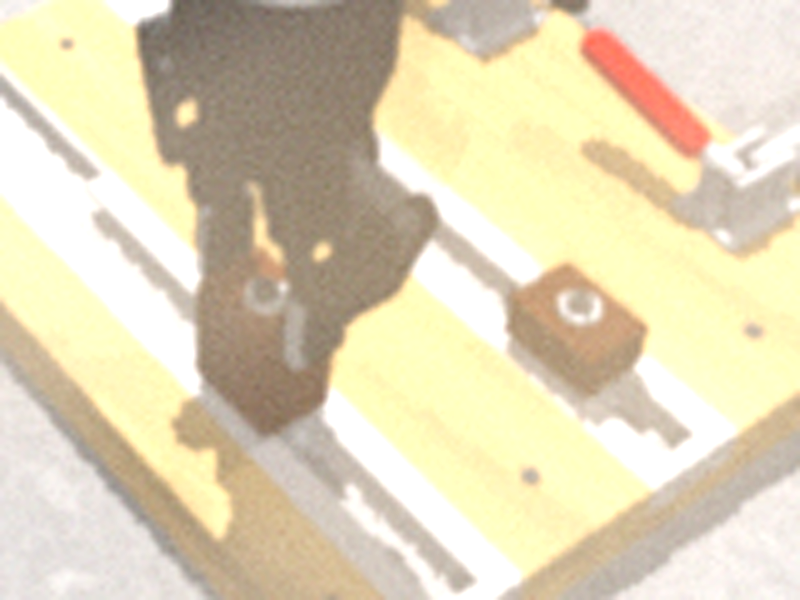

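The side crop shows the tall block (nut at crop (265,293)) gripped between the pads, and the opening of 43.4 mm matches its 44 mm. I'll slide it along the slot, checking the force on the way.

Emit:
move_arm([
  [[0, 0.01, -0.0005, 0, 0, 0, 0.03], [0, 0.02, 0, 0, 0, 0, 0.03], [0, 0.02, 0, 0, 0, 0, 0.03], [0, 0.02, 0, 0, 0, 0, 0.03], [0, 0.02, 0, 0, 0, 0, 0.03], [0, 0, 0, 0, 0, 0, 0.03]],
], squeeze=40)

```text
t: 4.75
eef_pos: [0.5261, -0.0506, 0.043]
tool_rot: [-0.0, -0.029, 1.0, 0.001]
contact_force: [0.2, 0.6, 1.4]
gripper_width: 0.502
grasp_force: 41.0
```

```bash
python3 st.py 0.5212 0.043 0.043
```

```text
t 4.75 p [ 0.5261 -0.0506  0.043 ] yaw 3.33 z [-2.0e-04  1.6e-03 -1.0e+00] F [0.2 0.6 1.4] w 0.5019939029606332 40.95648765563965
shift [-0.0005  0.0937  0.0001]
```

Forces are low, so on to the open end.

Emit:
move_arm([
  [[0, 0.02, 0, 0, 0, 0, 0.03], [0, 0.022, 0, 0, 0, 0, 0.03], [0, 0.022, 0, 0, 0, 0, 0.03], [0, 0.022, 0, 0, 0, 0, 0.03], [0, 0.01, 0, 0, 0, 0, 0.03], [0, 0, 0, 0, 0, 0, 0.03], [0, 0, 0, 0, 0, 0, 0.03]],
])

```text
t: 5.62
eef_pos: [0.5209, 0.0415, 0.0429]
tool_rot: [-0.0, -0.027, 1.0, 0.0]
contact_force: [-0.5, 1.7, 0.2]
gripper_width: 0.503
grasp_force: 41.0
```

```bash
python3 st.py
python3 - <<'E'
from h import *
# tray compartment centre from inner-wall corners at rim height
P=[onz("top",u,v,.022) for u,v in((163,209),(241,209),(242,290),(164,290))]
c=sum(P)/4; print(c.round(4)); im=imaging.read_camera("top")
cv2.imwrite("pics/f.png",cv2.resize(im[160:310,150:350],(800,600),interpolation=cv2.INTER_CUBIC)[:,:,::-1])
E
```

```text
t 5.625 p [0.5209 0.0415 0.0429] yaw 3.05 z [-2.e-04  1.e-04 -1.e+00] F [-0.5  1.7  0.2] w 0.5027600259361771 40.967575907707214
[0.472  0.2617 0.022 ]
```

View pics/f.png

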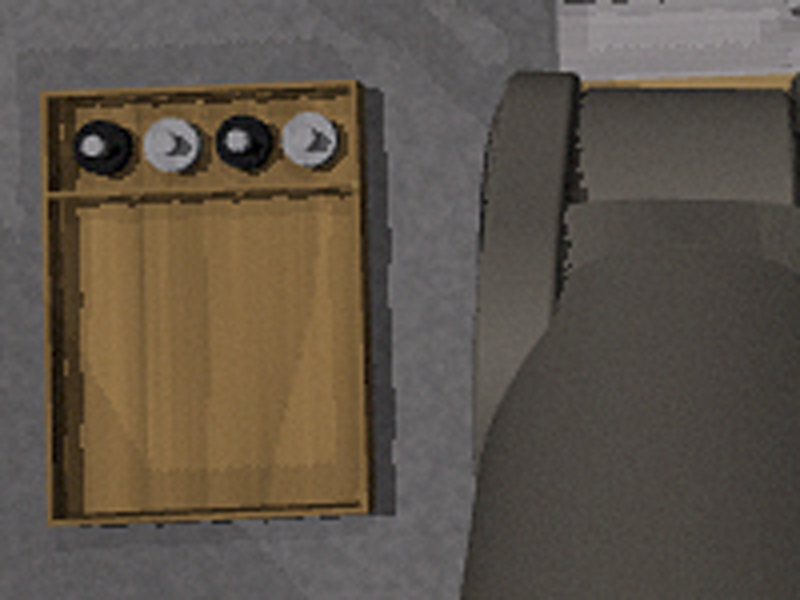

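The top crop shows the empty compartment's inner rim from crop (47,195) to (362,513), so its centre is near pixel (201.5,248.7), or (0.473, 0.263). Now the lift, then the carry.

Emit:
move_arm([
  [[0, 0, -0.005, 0, 0, 0, 0.03], [0, 0, -0.015, 0, 0, 0, 0.03], [0, 0, -0.02, 0, 0, 0, 0.03], [0, 0, -0.02, 0, 0, 0, 0.03], [0, 0, 0, 0, 0, 0, 0.03]],
])

```text
t: 6.3
eef_pos: [0.5225, 0.0419, 0.105]
tool_rot: [0.002, -0.027, 1.0, 0.0]
contact_force: [1.1, -0.5, -1.3]
gripper_width: 0.501
grasp_force: 40.9
```

Emit:
move_arm([
  [[0.002, 0.014, 0, 0, 0, 0, 0.03], [0.0045, 0.028, 0, 0, 0, 0, 0.03], [0.0045, 0.028, 0, 0, 0, 0, 0.03], [0.0045, 0.028, 0, 0, 0, 0, 0.03], [0.0045, 0.028, 0, 0, 0, 0, 0.03], [0.0045, 0.028, 0, 0, 0, 0, 0.03], [0.0045, 0.028, 0, 0, 0, 0, 0.03], [0.0045, 0.028, 0, 0, 0, 0, 0.03], [0.002, 0.014, 0, 0, 0, 0, 0.03], [0, 0, 0, 0, 0, 0, 0.03], [0, 0, 0, 0, 0, 0, 0.03]],
])

```text
t: 7.68
eef_pos: [0.4736, 0.2623, 0.1027]
tool_rot: [-0.0, -0.026, 1.0, -0.001]
contact_force: [0.7, -0.1, -0.5]
gripper_width: 0.499
grasp_force: 40.9
```

```bash
python3 st.py .4735 .2637 .0309
python3 - <<'E'
from h import *
im=imaging.read_camera("side"); a=cv2.resize(im[110:260,190:390],(800,600),interpolation=cv2.INTER_CUBIC)
cv2.imwrite("pics/g.png",np.clip(a.astype(float)*1.5,0,255).astype(np.uint8)[:,:,::-1])
E
```

```text
t 7.675 p [0.4736 0.2623 0.1027] yaw 3.0 z [-4.0e-04 -1.1e-03 -1.0e+00] F [ 0.7 -0.1 -0.5] w 0.49920642415474775 40.90261995792389
shift [0.     0.0015 0.0718]
```

View pics/g.png

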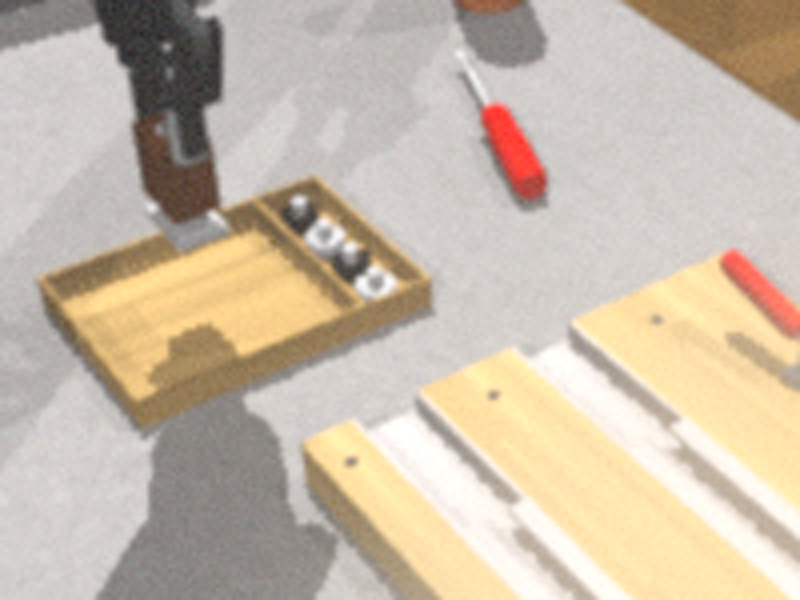

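The side crop shows the stop upright in the gripper, with its foot at crop (188,228) above the empty compartment. I'll descend, with the last centimetre slow.

Emit:
move_arm([
  [[0, 0.0015, 0.015, 0, 0, 0, 0.03], [0, 0, 0.02, 0, 0, 0, 0.03], [0, 0, 0.015, 0, 0, 0, 0.03], [0, 0, 0.01, 0, 0, 0, 0.03], [0, 0, 0.004, 0, 0, 0, 0.03], [0, 0, 0.002, 0, 0, 0, 0.03], [0, 0, 0.001, 0, 0, 0, 0.03], [0, 0, 0, 0, 0, 0, 0.03]],
])

```text
t: 8.72
eef_pos: [0.4736, 0.2654, 0.0363]
tool_rot: [0.0, -0.027, 1.0, 0.0]
contact_force: [0.7, 0.4, -1.3]
gripper_width: 0.501
grasp_force: 40.9
```

```bash
python3 st.py .4735 .2637 .0309
```

```text
t 8.725 p [0.4736 0.2654 0.0363] yaw 3.09 z [ 5.e-04  4.e-04 -1.e+00] F [ 0.7  0.4 -1.3] w 0.5007406609354693 40.90233564376831
shift [ 0.0002 -0.0017  0.0054]
```

Emit:
move_arm([
  [[0, 0, 0.002, 0, 0, 0, 0.03], [0, 0, 0.001, 0, 0, 0, 0.03], [0, 0, 0.001, 0, 0, 0, 0.03], [0, 0, 0, 0, 0, 0, 0.03], [0, 0, 0, 0, 0, 0, 0.03]],
])

```text
t: 9.35
eef_pos: [0.4734, 0.2652, 0.032]
tool_rot: [0.0, -0.027, 1.0, 0.0]
contact_force: [0.4, 0.2, -1.9]
gripper_width: 0.501
grasp_force: 40.9
```

Emit:
move_arm([
  [[0, 0, 0.001, 0, 0, 0, 0.03], [0, 0, 0, 0, 0, 0, 0.03], [0, 0, 0, 0, 0, 0, 0.03]],
])

```text
t: 9.72
eef_pos: [0.4734, 0.2652, 0.031]
tool_rot: [-0.0, -0.027, 1.0, -0.0]
contact_force: [-0.4, 0.5, -1.0]
gripper_width: 0.499
grasp_force: 40.9
```

Emit:
move_arm([
  [[0, 0, 0.0007, 0, 0, 0, 0.03], [0, 0, 0, 0, 0, 0, 0.03], [0, 0, 0, 0, 0, 0, 0.03]],
])

```text
t: 10.1
eef_pos: [0.4736, 0.2652, 0.0309]
tool_rot: [0.0, -0.027, 1.0, 0.0]
contact_force: [-1.2, -0.8, 5.8]
gripper_width: 0.5
grasp_force: 41.6
```

Emit:
move_arm([
  [[0, 0, 0.0007, 0, 0, 0, 0.03], [0, 0, 0, 0, 0, 0, 0.03], [0, 0, 0, 0, 0, 0, 0.03]],
])

```text
t: 10.48
eef_pos: [0.4737, 0.2652, 0.0309]
tool_rot: [0.0, -0.027, 1.0, 0.0]
contact_force: [-3.5, -1.3, 13.4]
gripper_width: 0.498
grasp_force: 42.4
```

The foot met the floor at the predicted height (TCP 0.0309). I'll ease off the press, release, then retreat straight up.

Emit:
move_arm([
  [[0, 0, -0.001, 0, 0, 0, 0.03], [0, 0, 0, 0, 0, 0, 0.03], [0, 0, 0, 0, 0, 0, 0.05], [0, 0, 0, 0, 0, 0, 0.065], [0, 0, 0, 0, 0, 0, 0.0854], [0, 0, 0, 0, 0, 0, 0.0854], [0, 0, 0, 0, 0, 0, 0.0854], [0, 0, 0, 0, 0, 0, 0.0854]],
])

```text
t: 11.48
eef_pos: [0.4734, 0.2652, 0.0306]
tool_rot: [-0.0, -0.027, 1.0, 0.0]
contact_force: [0.4, 0.0, 0.3]
gripper_width: 0.999
grasp_force: 0.0
```

Emit:
move_arm([
  [[0, 0, -0.015, 0, 0, 0, 0.0854], [0, 0, -0.03, 0, 0, 0, 0.0854], [0, 0, -0.04, 0, 0, 0, 0.0854], [0, 0, -0.04, 0, 0, 0, 0.0854], [0, 0.03, -0.03, 0, 0, 0, 0.0854], [0, 0.05, 0, 0, 0, 0, 0.0854], [0, 0.05, 0, 0, 0, 0, 0.0854], [0, 0.04, 0, 0, 0, 0, 0.0854], [0, 0, 0, 0, 0, 0, 0.0854], [0, 0, 0, 0, 0, 0, 0.0854]],
])

```text
t: 12.72
eef_pos: [0.4646, 0.434, 0.1861]
tool_rot: [0.0, -0.027, 1.0, -0.0]
contact_force: [-0.1, -0.9, -0.3]
gripper_width: 0.997
grasp_force: 0.0
```

```bash
python3 st.py
python3 - <<'E'
from h import *
s=imaging.read_camera("side")[110:330,180:480]; t=imaging.read_camera("top")[130:310,140:490]
a=np.zeros((600,800,3),np.uint8)
a[:300,:410]=cv2.resize(s,(410,300)); a[300:,:583]=cv2.resize(t,(583,300),interpolation=cv2.INTER_CUBIC)
cv2.imwrite("pics/i.png",a[:,:,::-1])
E
```

```text
t 12.725 p [0.4646 0.434  0.1861] yaw 3.05 z [ 5.e-04 -5.e-04 -1.e+00] F [-0.1 -0.9 -0.3] w 0.9969525186341303 0.0
```

View pics/i.png

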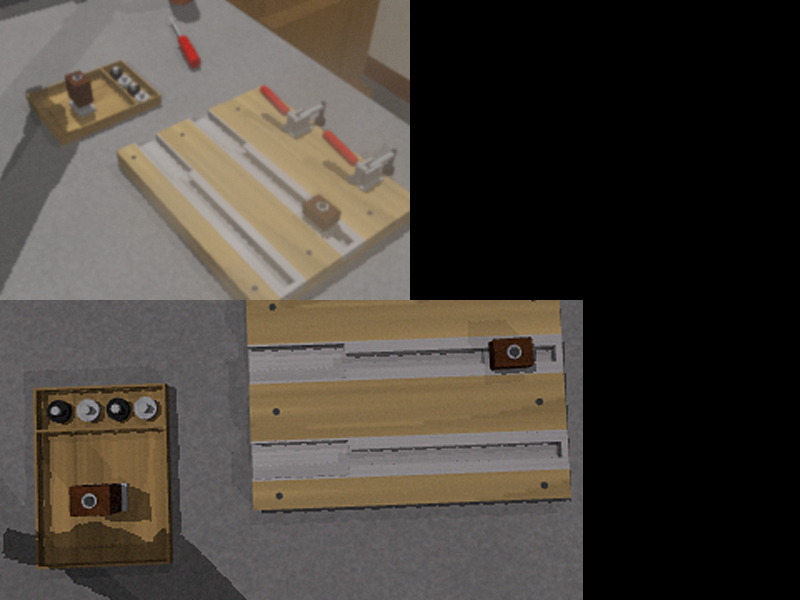

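The picture shows the tall stop upright near the middle of the empty compartment (nut at (89,501)). The low stop is unmoved in its slot at (513,352), and the gripper is clear of both.

```bash
python3 -c "
from station import bot
print(bot.hand_in())"
```

```text
the job is handed in; nothing more can be done
None
```

The tall stop was slid to the slot's open end, lifted out and set down upright on its foot in the tray's large compartment; the low stop is still in its slot, and the job was handed in with the gripper clear at about 13 s.

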